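Take the drainer pan apart onto the oven tray

TASK

Take the lidded pan apart for washing up: first lift off the lid and set it down gently on the oven tray, flat on the tray's floor with its handle up. Then lift the drainer insert with the green handle out of the pan and set it down gently beside the lid, also flat on the tray's floor with its handle up. Leave the pan itself standing where it is.

Things in the scene. Friction and masses are not known exactly. Their poses are not given: they have to be found in the camera images.
- pan: rectangular steel kitchen pan that starts with drainer and lid on it; rim 132 mm (its x) by 108 mm (its y), 70 mm high, loose on the worktop. Origin: centre of its underside; z up. It stands left or right of the tray; a like pan, open and empty (not listed), stands on the other side.
- lid: domed steel lid, 144 (x) by 120 (y) mm, about 0.25 kg, open below. Origin: centre of its lower edge, 66 mm above the pan's; z up. Flat top at z 50 mm; over it a black bar handle along x, 84 mm long, 14 wide (y), z 71 to 81 mm, on 8 mm posts at x +-32 mm, gap below the bar. Skirt overlaps the pan's rim by 4 mm, 4 mm play; lift straight up.
- drainer: perforated steel tray hung in the pan by its flange, hidden under the lid; about 0.2 kg. Origin: centre of its underside, 42 mm above the pan's; z up. Tray 96 (x) by 76 (y) mm, flange 128 by 84, its top at z 30 mm. Green bar handle along x, 90 mm long, 12 wide (y), z 57 to 67 mm, on 6 mm posts at x +-38 mm, all above the pan's rim. 6 mm play; lift straight up 35 mm or more.
- tray: shallow aluminium oven tray, fixed on the worktop, 240 (its x) by 350 (its y) mm. Origin: centre of its underside; z up. Inner floor at z 3 mm, 234 by 344 mm; rim at z 20 mm. Lid and drainer fit side by side along its y, for instance at y +80 and -80 mm, their x along its x. Behind it, under an overhead shelf, a ladle hangs about 0.65 m from the robot: keep the hand clear of it.
Not all that is in view belongs to the job. Leave any blue look-alike of the lid alone.

How it is judged (in metres and radians):
On the way:
1. the lid lies released on the tray's floor while the drainer still hangs in the pan (z of lid in the frame of tray below 0.009 m and x of lid in the frame of tray between -0.11 and 0.11 m and y of lid in the frame of tray between -0.165 and 0.165 m and angle between lid's own z axis and vertical below 0.17 rad and linear speed of lid below 0.03 m/s and contact force between the fingers and lid below 0.1 N and distance between drainer and pan below 0.06 m), for 0.2 s.
At the end, for the whole second after the job is handed in: Lid and drainer both lie on the tray's floor (origins less than 9 mm above the tray's underside and over the tray), within 10 degrees of level with handles up, at rest and released; the pan stands upright (10 degrees) less than 50 mm from where it started (z of each of lid, drainer in the frame of tray below 0.009 m and x of lid in the frame of tray between -0.11 and 0.11 m and y of lid in the frame of tray between -0.165 and 0.165 m and angle between each of lid, drainer, pan's own z axis and vertical below 0.17 rad and linear speed of each of lid, drainer below 0.03 m/s and contact force between the fingers and lid below 0.1 N and x of drainer in the frame of tray between -0.11 and 0.11 m and y of drainer in the frame of tray between -0.165 and 0.165 m and contact force between the fingers and drainer below 0.1 N and distance of pan from where it was at the start of the episode below 0.05 m); the robot touches nothing.
It fails at once if the lid is dropped or slammed down (faster than 0.8 m/s within 30 mm of the worktop) (height (world z) of lid below 0.03 m and linear speed of lid above 0.8 m/s).
It fails at once if the drainer is dropped or slammed down (faster than 0.8 m/s within 30 mm of the worktop) (height (world z) of drainer below 0.03 m and linear speed of drainer above 0.8 m/s).
It also fails if it takes over 58 s, if anything falls off the work surface, if the arm or the gripper's body presses on something with over 40 N, if the wrist force passes 120 N, or if a joint passes its speed limit or range.

ROBOT

A 6-joint arm with a two-finger parallel gripper is mounted at the origin on a cart in front of the work surface, level with it; the furniture and walls round the work are solid. World frame = base frame: x ahead of the robot, y to its left, z up, the work surface at z = 0. Lengths are in m, angles in degrees, forces in N, time in s.
With the tool pointing down it reaches from about 0.35 to 0.875 m from the base axis. Payload 4.2 kg.
Tool frame: the origin (TCP) lies midway between the tips of the shut fingers; the grasp point (between the pads) lies 19 mm behind it; z points along the fingers, y is the line along which they close (so a half turn about z gives the same grasp; the last joint's range is limited). The gripper opens to 87 mm and grips with 3 to 60 N. Pads are 19 mm wide; open, the fingers measure 117 mm over their backs; the gripper's body (75 mm by 190 mm) begins 51 mm behind the grasp point.
Start: joints at [84.374, 22.042, 0.453, 0, -68.411, -14.817], TCP at [0.218, 0.586, 0.223] pointing down, gripper open.
Joint ranges: [-179.83, 179.83], [-69.29, 118.12], [-61.27, 80.66], [-181.25, 117.63], [-171.15, -9.14], [-177.46, 177.46]. Speed limits (degrees/s): [159.86, 159.86, 180, 180, 180, 180].

INTERFACE

Orientations are given as [roll, pitch, yaw] about the fixed x, y, z axes, in that order (R = Rz(yaw) Ry(pitch) Rx(roll)).
In Python, from workcell import env gives the robot as it stands. The module is installed in compiled form; this text tells all that it offers. Calls block until the motion is done:
- env.goto(position, orientation): joint-space move of the TCP to a pose.
- env.move_straight(position, rotation=None, rate=0.15, force_limit=None): straight line of the TCP; rotation=None keeps the orientation; rate is the mean speed in m/s. With force_limit (N) it stops when the force on the tool has changed by that much, and returns True; else False.
- env.set_joints(angles): joint-space move.
- env.gripper_to(opening, grasp_force=None): opening from 0.0 (shut) to 1.0 (fully open); grasp_force is the grip in N (None keeps the last); returns when the fingers have stopped.
- env.dwell(seconds).
- env.inverse_kinematics(position, orientation): joint angles nearest the present ones, or None.
- env.read_state(): the state.
- env.grab_frame(name): name is "side" or "top"; returns a dict with "image" (384x512x3 uint8, blue, green, red), "fx", "fy", "cx", "cy" (pixels), "position" and "orientation" of the camera in the world. Camera axes: x right, y up, looking along -z (the intrinsics and any distortion apply to the point x, -y, -z); pixel columns grow to the right and rows downward; lengths in m; the calibration is good to about 2 mm. A picture is of the moment at which its call begins. There is no depth.
A pose or a line that the arm cannot do raises env.Unreachable and nothing moves.
- env.close_job(): hands the job in; it is judged then, once.
Trained networks look in a picture, given as the dict that the camera call returned (one of the last four; its "shot" number tells which), for a name from the list of things; names that differ only in an ending like _2 or _b are one class to them, and where a whole thing is asked for, a point or a joint stands for the part that bears it (a point fixed in the world has none). Each returns a list of dicts, best first, with "score" (0 to 1); they miss things now and then, are a little off and sometimes report something else, mostly with a low value. They report only what shows in the picture. A call takes as long as a camera call. They do not tell look-alikes from the thing itself.
- env.search_frame(picture, thing): "xyz" ([x, y, z] in m, in world coordinates, good to about 4 mm: the middle of the surface that is visible of it).
- env.trace(picture, thing): "mask" (384x512 bool, what is visible of it).
The state is a dict: "clock": time; "joint_positions": joint angles; "qvel": joint speeds; "joint_torque": joint torques, N m; "position": TCP position; "tool_rot": TCP orientation; "force": force on the tool from outside, world axes, zero at the start; "wrist_torque": the same for the moment, N m; "opening": opening from 0.0 (shut) to 1.0 (fully open); "finger_force": force on a finger pad.
Only numpy, scipy, OpenCV 4.12 (cv2) and the standard library are available. Lean on these libraries where they do the work, as an engineer would, in place of code of your own. Each camera call takes 0.05 s, during which the arm holds its last target. There are 200 camera calls.

## Working session

There is one attempt and no reset: what is moved stays moved. The work goes in short steps, each a Python script; the robot and the scene stay as the last script left them, time stands still between calls to the robot, and variables do not carry over. Pictures are saved under pics/ and viewed, at most 10 in all, crops included, and the job is handed in when it is done.

```bash
mkdir -p pics; python3 - <<'E'
from workcell import env
import cv2,numpy as np
for n in ["top","side"]:
    f=env.grab_frame(n); cv2.imwrite(f"pics/{n}0.png",f["image"])
    print(n,{k:np.round(v,4).tolist() for k,v in f.items() if k not in("image",)and not isinstance(v,str)})
    for t in ["lid","pan","tray","drainer"]:
        for d in env.search_frame(f,t): print(t,np.round(d["xyz"],3),round(d["score"],2))
print(env.read_state())
E
```

```text
top {'fx': 452.4903, 'fy': 452.4903, 'cx': 259.8965, 'cy': 189.1249, 'position': [0.2053, -0.1079, 1.4082], 'orientation': [11.542, 0.02, -84.7617], 'shot': 1}
lid [ 0.435 -0.534  0.051] 0.97
lid [ 0.471 -0.325  0.113] 0.72
tray [0.508 0.019 0.001] 0.57
side {'fx': 451.3656, 'fy': 451.3656, 'cx': 250.2892, 'cy': 191.7499, 'position': [-0.011, -1.4085, 1.0173], 'orientation': [55.9347, -0.1877, -20.45], 'shot': 2}
lid [ 0.474 -0.363  0.114] 0.9
lid [ 0.432 -0.565  0.05 ] 0.89
pan [ 0.474 -0.369  0.032] 0.66
pan [ 0.473 -0.363  0.115] 0.6
tray [0.509 0.023 0.003] 0.92
{'clock': 0.5, 'joint_positions': array([ 8.43744445e+01,  2.20426468e+01,  4.51016246e-01, -1.59870360e-03,
       -6.84112066e+01, -1.48162862e+01]), 'qvel': array([-0.01204124, -0.08616354,  0.10218233, -0.07567558,  0.06927384,
       -0.02423858]), 'joint_torque': array([ 8.55255536e-06, -3.90072763e+01,  1.87447822e+01,  4.22076523e+00,
        1.50161883e-02, -3.91714957e-05]), 'position': array([0.21824932, 0.58561682, 0.22252471]), 'tool_rot': array([ 1.79996877e+02,  7.11589855e-04, -2.04424300e+01]), 'force': array([ 0.4425405 , -0.24156595, -0.74859197]), 'wrist_torque': array([ 0.01152234, -0.02180681,  0.00571256]), 'finger_force': 0.0, 'opening': 0.9996573478690025}
```

View pics/top0.png

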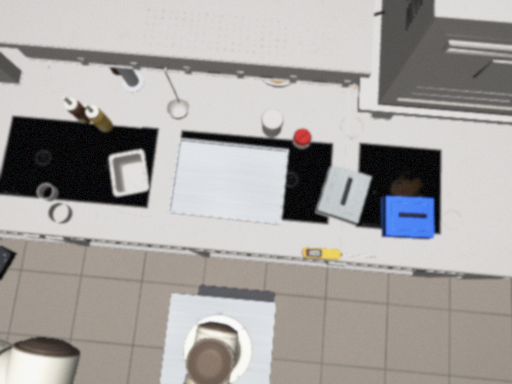

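View pics/side0.png

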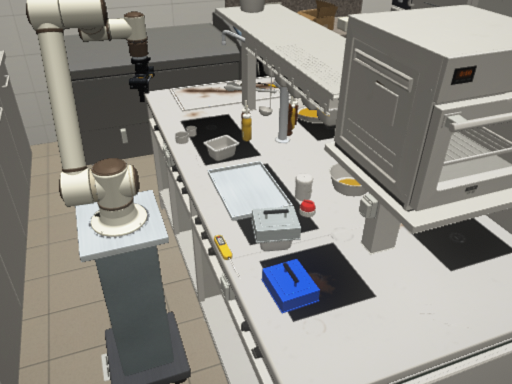

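The top picture shows the steel lid with a dark bar at (347,191), and it matches the side view at (275,222). These could be mistaken for it:
- The blue look-alike, top (409,216).
- The open, empty pan, top (129,174).

I choose the steel lid at (345,194). The tray is at (230,180), and the ladle hangs at about (177,108).

```bash
cat > h.py <<'E'
from workcell import env
import cv2,numpy as np
from scipy.spatial.transform import Rotation as R
def back(f,px,z):
    p=np.asarray(px,float).reshape(-1,2)
    d=np.c_[(p[:,0]-f["cx"])/f["fx"],-(p[:,1]-f["cy"])/f["fy"],-np.ones(len(p))]
    d=R.from_euler("xyz",f["orientation"],degrees=True).apply(d)
    c=np.array(f["position"]); return c+d*((z-c[2])/d[:,2])[:,None]
def project(f,P):
    q=R.from_euler("xyz",f["orientation"],degrees=True).inv().apply(np.atleast_2d(P)-f["position"])
    return np.c_[f["cx"]+f["fx"]*q[:,0]/-q[:,2],f["cy"]-f["fy"]*q[:,1]/-q[:,2]]
def rect(f,mask,z):
    """min-area rectangle of a mask on plane z: centre, (long,short), angle of long axis"""
    w=back(f,np.argwhere(mask)[:,::-1],z)[:,:2]
    (c,(a,b),t)=cv2.minAreaRect((w*1000).astype(np.float32))
    if a<b: a,b,t=b,a,t+90
    t=(t+90)%180-90
    return np.array(c)/1000,(a,b),t
def biggest(m):
    n,l,s,_=cv2.connectedComponentsWithStats(m.astype(np.uint8))
    return l==1+np.argmax(s[1:,4])
E
python3 - <<'E'
from h import *
for n,ap in(("top",(345,192)),("side",(275,215))):
    f=env.grab_frame(n); g=f["image"].max(2)
    u,v=ap; m=np.zeros(g.shape,bool); s=np.s_[v-25:v+25,u-25:u+25]; m[s]=g[s]<80
    m=biggest(m); print(n,"handle",m.sum(),rect(f,m,0.147), np.argwhere(m).mean(0)[::-1])
    for t in env.trace(f,"tray")[:1]: print("tray",t["score"],rect(f,biggest(t["mask"]),0.015))
    for t in env.trace(f,"lid")[:2]: print("lid",t["score"],np.argwhere(t["mask"]).mean(0)[::-1],rect(f,t["mask"],0.09))
    cv2.imwrite(f"pics/c_{n}.png",cv2.resize(f["image"][v-60:v+60,u-75:u+75],None,fx=4,fy=4,interpolation=2))
E
```

```text
top handle 147 (array([ 0.45356146, -0.38337424]), (84.44486999511719, 22.47612953186035), 2.47647762298584) [366.42176871 205.85034014]
tray 0.93 (array([0.50685098, 0.02140776]), (353.8378601074219, 244.98374938964844), 88.89800262451172)
lid 0.87 [406.57716895 217.79315068] (array([ 0.42892188, -0.51909235]), (155.17010498046875, 126.23345184326172), -87.8014166355133)
lid 0.8 [342.7183908  194.57869142] (array([ 0.48058597, -0.32890503]), (160.92481994628906, 128.94427490234375), -13.118453979492188)
side handle 136 (array([ 0.55284747, -0.32306784]), (179.22900390625, 26.620361328125), 82.38093566894531) [293.16911765 202.40441176]
tray 0.71 (array([0.50863306, 0.01473914]), (371.6756896972656, 248.49880981445312), 89.38630676269531)
lid 0.71 [290.08820755 285.28773585] (array([ 0.41357205, -0.59697571]), (173.86863708496094, 139.2079620361328), -86.95715379714966)
lid 0.7 [275.91461101 223.87033523] (array([ 0.48649881, -0.32476517]), (187.3719482421875, 158.46676635742188), 76.2304458618164)
```

View pics/c_top.png

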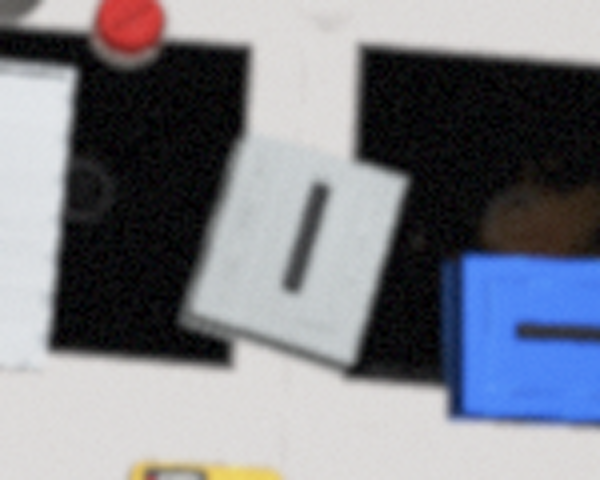

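The crop shows the steel lid with its dark bar centred at pixel (346.5,191.5), ends at about (350,178) and (343,205). The blue lid is separate on the right. My handle masks leaked into the black hob, so I'll restrict them to the bar.

```bash
python3 - <<'E'
from h import *
for n,ap in(("top",(346.5,191.5)),("side",None)):
    f=env.grab_frame(n); g=f["image"].max(2)
    if ap is None: ap=project(f,[c[0],c[1],.145])[0]; print("pred side",ap)
    u,v=np.round(ap).astype(int); m=np.zeros(g.shape,bool); s=np.s_[v-16:v+17,u-14:u+15] if n=="top" else np.s_[v-7:v+8,u-22:u+23]
    m[s]=g[s]<(110); m=biggest(m); r=rect(f,m,0.147); c=r[0]
    pts=np.argwhere(m)[:,::-1]; w=back(f,pts,0.147)[:,:2]; 
    ev=np.linalg.svd(w-w.mean(0),full_matrices=False)[2][0]
    print(n,m.sum(),r,"mean",w.mean(0),np.degrees(np.arctan2(ev[1],ev[0])),pts.mean(0)); c=w.mean(0)
E
```

```text
top 99 (array([ 0.47929807, -0.32843573]), (78.68050384521484, 10.167841911315918), -13.572280883789062) mean [ 0.47955148 -0.32856247] 166.56466898021912 [346.14141414 190.72727273]
pred side [274.68960739 210.19177746]
side 83 (array([ 0.47908148, -0.33987735]), (78.81340026855469, 21.0430908203125), -13.372123718261719) mean [ 0.47836428 -0.33861793] 166.6957023102922 [275.57831325 211.5060241 ]
```

View pics/c_side.png

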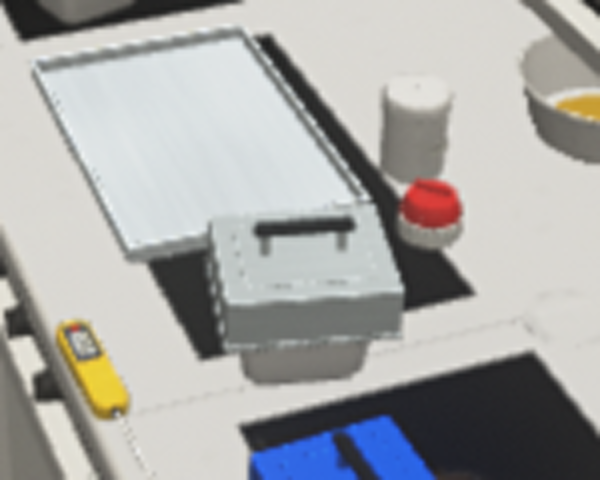

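The side crop agrees: the bar lies along the lid, and the pan is clearly visible under it. The top and side fixes agree once I account for the bar's side face. The handle is at (0.479,-0.329) with yaw -13.5°, 79 mm long. Now I'll move in and grasp.

```bash
python3 - <<'E'
from h import *
D=lambda y:[180,0,y]
env.goto([0.2,0.40,0.30],D(-20)); env.goto([0.42,0.0,0.30],D(-13.5))
env.gripper_to(0.6,40)
env.goto([0.479,-0.329,0.22],D(-13.5))
s=env.read_state(); print(s["clock"],s["joint_positions"].round(1))
hit=env.move_straight([0.479,-0.329,0.123],rate=0.1,force_limit=8)
print(hit,env.read_state()["position"])
f=env.grab_frame("side"); u,v=project(f,[.479,-.329,.13])[0].astype(int)
cv2.imwrite("pics/g.png",cv2.resize(f["image"][v-60:v+60,u-75:u+75],None,fx=4,fy=4,interpolation=2))
E
```

```text
5.5667 [-18.4  17.8  -6.1  -0.  -66.   95. ]
False [ 0.47956299 -0.329206    0.12377611]
```

View pics/g.png

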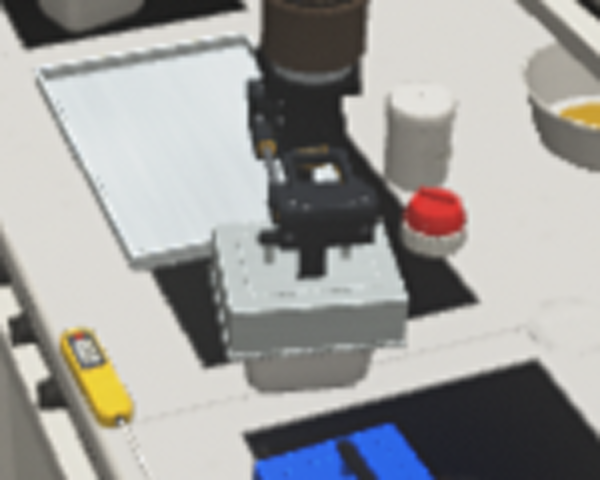

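The picture shows a finger on either side of the bar at about (312,255) in the crop, with the lid undisturbed. Next I close, lift and carry.

```bash
python3 - <<'E'
from h import *
env.gripper_to(0.0,40); s=env.read_state(); print("grip",s["opening"]*87,s["finger_force"],s["force"])
env.move_straight([0.479,-0.329,0.143],rate=0.06)
env.move_straight([0.479,-0.329,0.225],rate=0.12); env.dwell(.2); s=env.read_state(); print("lift",s["opening"]*87,s["finger_force"],s["force"],s["clock"])
t=[0.494,0.099]
env.move_straight([*t,0.225],rotation=[180,0,-1],rate=0.15)
env.move_straight([*t,0.085],rate=0.1); env.dwell(.2)
s=env.read_state(); print(s["position"],s["force"],s["opening"]*87,s["clock"])
f=env.grab_frame("side"); u,v=project(f,[.49,-.1,.1])[0].astype(int)
cv2.imwrite("pics/p.png",cv2.resize(f["image"][v-75:v+75,u-100:u+100],None,fx=4,fy=4,interpolation=2))
E
```

```text
grip 13.483742839247332 39.99899536371231 [0.10259869 0.44262397 0.41721248]
lift 13.308597668767426 39.99830821529031 [ 0.41079104  0.23321077 -2.89785421] 8.9917
[0.49420702 0.09913504 0.08541402] [ 0.32629045  0.30824449 -3.57595389] 13.432734104304808 13.75
```

View pics/p.png

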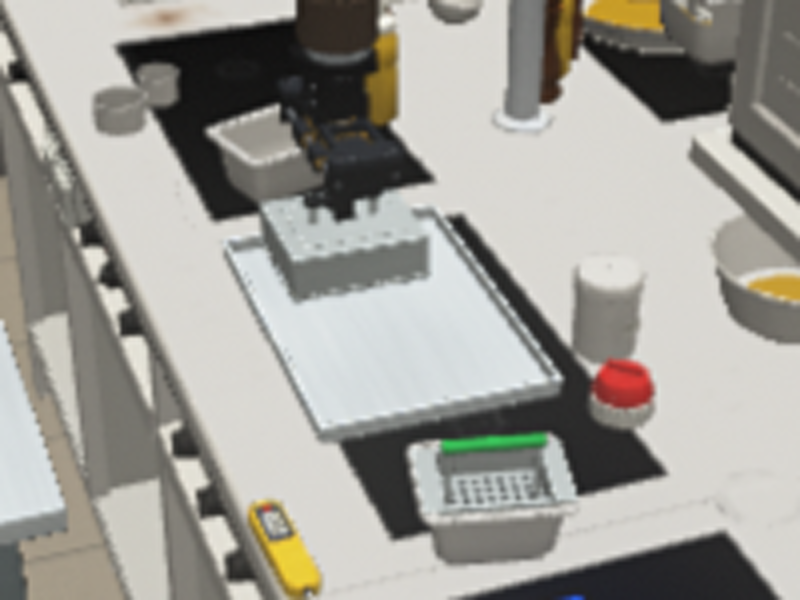

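The lid is level over the far half of the tray at about (345,250). The drainer is still in the pan, with its green handle at (495,443). Next I set the lid down and measure the green handle.

```bash
python3 - <<'E'
from h import *
t=[0.494,0.099]
hit=env.move_straight([*t,0.054],rate=0.03,force_limit=4); print(hit,env.read_state()["position"],env.read_state()["force"])
env.gripper_to(0.5); env.dwell(.3); print(env.read_state()["finger_force"])
env.move_straight([*t,0.2],rate=0.12)
env.goto([0.42,-0.08,0.28],[180,0,-13.5])
s=env.read_state();print(s["force"],s["clock"])
for n in("top","side"):
    f=env.grab_frame(n); h=cv2.cvtColor(f["image"],cv2.COLOR_BGR2HSV)
    m=cv2.inRange(h,(45,90,40),(85,255,255))>0; u,v=project(f,[.479,-.329,.109])[0].astype(int)
    k=np.zeros_like(m); k[v-30:v+30,u-35:u+35]=1; m=biggest(m&k)
    pts=np.argwhere(m)[:,::-1]; w=back(f,pts,0.109 if n=="top" else .106)[:,:2]; ev=np.linalg.svd(w-w.mean(0),full_matrices=False)[2][0]
    print(n,m.sum(),rect(f,m,.109),w.mean(0),np.degrees(np.arctan2(ev[1],ev[0])),pts.mean(0))
    print("lid",[(np.round(d["xyz"],3),d["score"]) for d in env.search_frame(f,"lid")])
    if n=="side": cv2.imwrite("pics/q.png",cv2.resize(f["image"][100:275,150:350],None,fx=3,fy=3,interpolation=2))
E
```

```text
True [0.4937542  0.09888703 0.05992212] [-1.31123253  0.05695447  4.54055498]
0.0
[ 0.45900569  0.62636119 -0.374792  ] 17.875
top 92 (array([ 0.47858362, -0.32792203]), (84.6377182006836, 9.999918937683105), -12.332283020019531) [ 0.47928917 -0.32777627] 166.95721889947384 [343.44565217 193.34782609]
lid [(array([ 0.433, -0.534,  0.047]), 0.67), (array([0.435, 0.073, 0.048]), 0.64)]
side 95 (array([ 0.47940918, -0.335366  ]), (86.74674987792969, 19.13802146911621), -13.05279541015625) [ 0.4823162  -0.33211063] 166.8236290330317 [275.47368421 220.14736842]
lid [(array([0.49 , 0.06 , 0.051]), 0.97), (array([ 0.433, -0.569,  0.051]), 0.79)]
```

View pics/q.png

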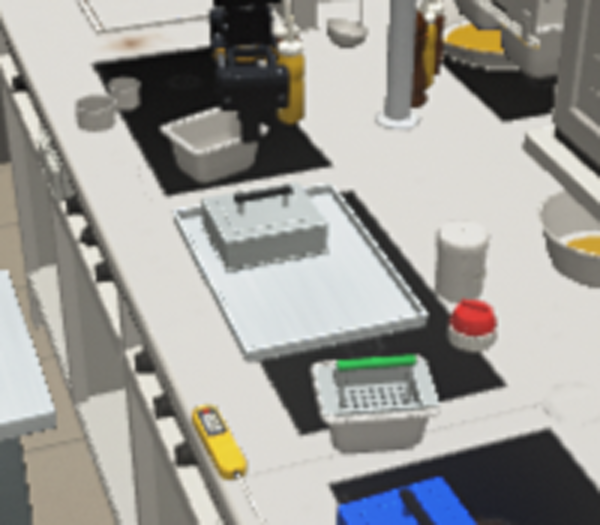

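The lid lies flat on the tray with its handle up at (263,195). The green bar at (376,362) measures (0.4795,-0.3285), yaw -13.2°, 85 mm long, which fits. Next is the drainer.

```bash
python3 - <<'E'
from h import *
p=[0.4795,-0.3285]; t=[0.496,-0.061]
env.gripper_to(0.6,40)
env.goto([*p,0.19],[180,0,-13.2])
print(env.move_straight([*p,0.085],rate=0.1,force_limit=8))
env.gripper_to(0.0,40); s=env.read_state(); print("grip",s["opening"]*87,s["finger_force"],s["force"])
if s["opening"]*87<8: raise SystemExit
env.move_straight([*p,0.115],rate=0.05)
env.move_straight([*p,0.19],rate=0.12); env.dwell(.2); s=env.read_state(); print("lift",s["opening"]*87,s["force"],s["clock"])
env.move_straight([*t,0.19],rotation=[180,0,-1],rate=0.15)
env.move_straight([*t,0.075],rate=0.1); env.dwell(.2)
hit=env.move_straight([*t,0.040],rate=0.03,force_limit=3); s=env.read_state(); print(hit,s["position"],s["force"],s["clock"])
f=env.grab_frame("side"); cv2.imwrite("pics/r.png",cv2.resize(f["image"][125:275,150:350],None,fx=4,fy=4,interpolation=2))
E
```

```text
False
grip 11.880062115860937 39.999213349074125 [-0.1223397   0.83912928  0.20599325]
lift 11.149526715005813 [ 0.47630653 -0.47209242 -1.27473284] 23.3167
True [ 0.49572846 -0.06104394  0.046493  ] [-0.81885722 -0.93407221  3.7900736 ] 27.6333
```

View pics/r.png

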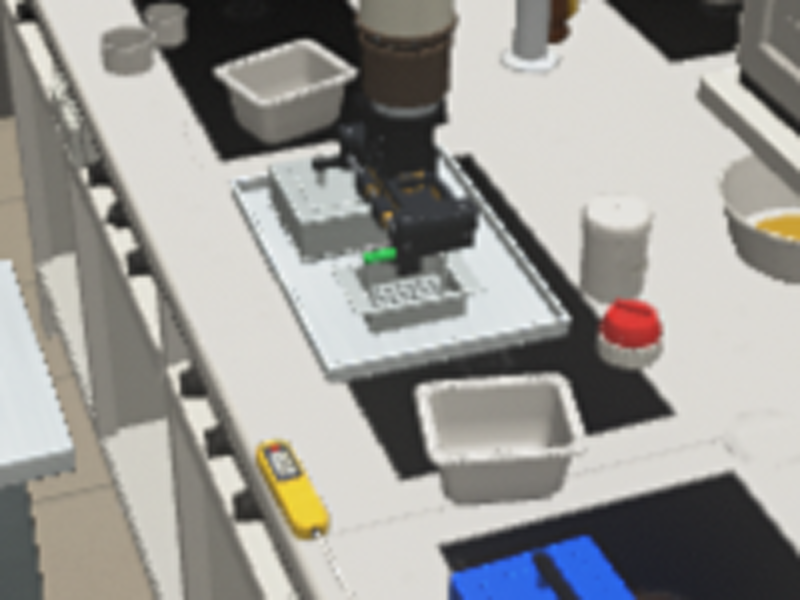

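The drainer sits on the tray floor at about (415,290), beside the lid. The pan is empty and upright at (500,435). Contact came at TCP z 0.0465, against 0.046 expected. Next I release and retreat.

```bash
python3 - <<'E'
from h import *
t=[0.4957,-0.061]
env.gripper_to(0.5); env.dwell(.3); print(env.read_state()["finger_force"])
env.move_straight([*t,0.2],rate=0.1)
env.goto([0.40,-0.05,0.30],[180,0,-1]); env.dwell(.3)
for n in("top","side"):
    f=env.grab_frame(n)
    for k in("lid","drainer","pan"): print(n,k,[(np.round(d["xyz"],3),round(d["score"],2)) for d in env.search_frame(f,k)])
cv2.imwrite("pics/z.png",cv2.resize(f["image"][125:275,150:350],None,fx=4,fy=4,interpolation=2)); print(env.read_state()["clock"],env.read_state()["force"])
E
```

```text
0.0
top lid [(array([ 0.435, -0.532,  0.047]), 0.82), (array([0.42 , 0.113, 0.028]), 0.45)]
top drainer [(array([ 0.543, -0.091,  0.031]), 0.54)]
top pan [(array([ 0.486, -0.338,  0.026]), 0.66)]
side lid [(array([0.49 , 0.061, 0.051]), 0.84), (array([ 0.433, -0.568,  0.051]), 0.63)]
side drainer [(array([ 0.504, -0.062,  0.029]), 0.81)]
side pan [(array([ 0.489, -0.304,  0.048]), 0.87)]
31.825 [-0.06283965 -0.48676171  0.55423522]
```

View pics/z.png

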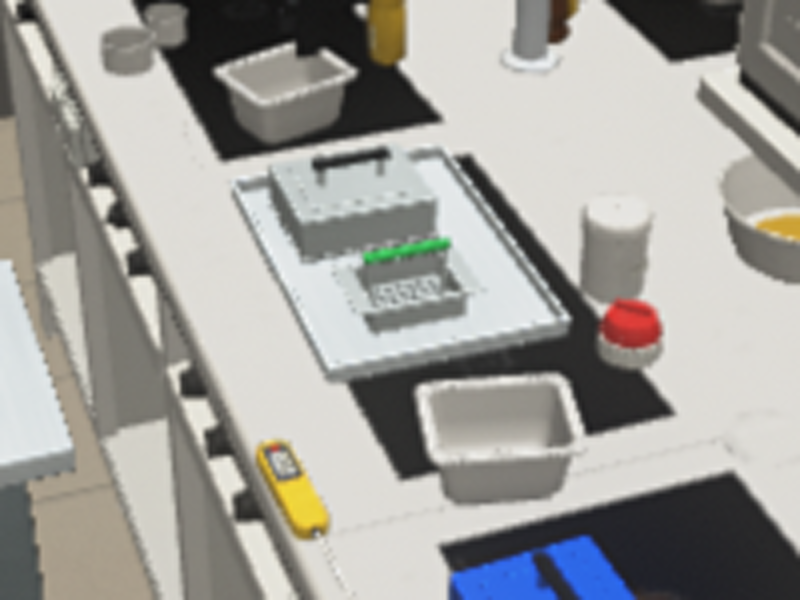

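Lid (355,205) and drainer (410,290) both lie flat on the tray with their handles up. The pan stands in place and the hand is clear.

```bash
python3 -c "
from workcell import env
print(env.close_job())"
```

```text
the job is handed in; nothing more can be done
None
```

The job is handed in: lid and drainer lie side by side, flat on the tray with handles up, the pan stands where it was, and the robot's clock read about 32 s of the 58 s allowed; no verdict was returned.

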